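# Balance an antenna boom on the mast-head cradle

### The arm

A 6-joint arm with a two-finger parallel gripper is mounted at the origin on the work surface. World frame = base frame: x ahead of the robot, y to its left, z up, the work surface at z = 0. Lengths are in mm, angles in rad, forces in N, time in s.
With the tool pointing down it reaches from about 350 to 975 mm from the base axis. Payload 7.1 kg.
Tool frame: the origin (TCP) lies on the front face of the gripper's body, between the roots of the fingers; the fingertips stand 80 mm ahead of it and the grasp point (between the pads) lies 61 mm ahead of it (env.tips_ahead is the distance from the TCP to the fingertips, in mm); z points along the fingers, y is the direction in which the jaws open and shut (so a half turn about z gives the same grasp; the last joint's range is limited). The gripper opens to 88 mm and grips with 3 to 60 N. Pads are 20 mm wide; open, the fingers measure 115 mm over their backs; the gripper's body (75 mm by 178 mm) begins 61 mm behind the grasp point.
Start: joints at [-1.189, 0.423, 1.63, -0, 1.089, -0.019], TCP at [243.863, -575.445, 302.675] pointing down, gripper open.
Joint ranges: [-3, 3], [-0.9, 2.11], [0.09, 2.58], [-1.31, 4.45], [0.11, 2.69], [-2.54, 2.54]. Speed limits (rad/s): [2.39, 2.39, 3.01, 3.14, 3.14, 3.14].

### API

Orientations are given as a unit quaternion [x, y, z, w].
In Python, from station import env, set_gripper, viewer, workorder gives the robot as it stands. Calls block until the motion is done:
- env.reach(position, orientation): joint-space move of the TCP to a pose.
- env.move_l(position, rot=None, rate=150, f_stop=None): straight line of the TCP; rot=None keeps the orientation; rate is the mean speed in mm/s. With f_stop (N) it stops when the force on the tool has changed by that much, and returns True; else False.
- env.move_joints(angles): joint-space move.
- set_gripper(opening): finger opening in mm; the grip force is fixed at half the most; returns when the fingers have stopped.
- env.hold(seconds).
- env.ik(position, orientation): joint angles nearest the present ones, or None.
- env.read_state(): the state.
- viewer.camera(name): name is "side" or "top"; returns the picture (400x640x3 uint8, blue, green, red); there is no depth.
- viewer.camera_params(name): a dict with "fx", "fy", "cx", "cy" (pixels), "dist" ([k1, k2, p1, p2, k3] as OpenCV has them; the pictures are not rectified), "pose" (4x4, takes a point from camera to world coordinates). Camera axes: x right, y up, looking along -z (the intrinsics and any distortion apply to the point x, -y, -z); pixel columns grow to the right and rows downward; lengths in mm; the calibration is good to about 2 mm. A picture is of the moment at which its call begins. camera_params takes no time and is no camera call.
A pose or a line that the arm cannot do raises env.IKError and nothing moves.
- workorder.sign_off(): hands the job in, once; it reports no verdict.
The state is a dict: "time_s": time; "qpos": joint angles; "dq": joint speeds; "tau": joint torques, N m; "tool_pos": TCP position; "orientation": TCP orientation; "force": force on the tool from outside, world axes, zero at the start; "wrist_torque": the same for the moment, N m; "width": finger opening in mm.
Only numpy, scipy, OpenCV 4.12 (cv2) and the standard library are available. Lean on these libraries where they do the work, as an engineer would, in place of code of your own. Each camera call takes 0.05 s, during which the arm holds its last target.

### The job

Find the balance point of the antenna by lifting its boom at trial points until it comes up level, then lower it gently, still in hand, into the small cradle on top of the mast head so that it rests there at that point, lying along the channel. Let go: it must stay level on the cradle alone, ready to be clamped. Leave the Morse key, microphone, clamp cap and wrench where they are.

Things in the scene. Friction and masses are not known exactly. Their poses are not given: they have to be found in the camera images.
- boom_mid (a point): Middle of the antenna's boom, on its centre line, 12.5 mm above its underside. The boom is a straight bare-aluminium square tube, 520 mm long, 25 x 25 mm in section, lying flat on the dark desk mat. Axes: x along the boom towards the grey amplifier box, y across, z up. From x = -95 to +95 mm the boom is bare and can be gripped across its width anywhere.
- antenna: The whole antenna; origin at mid-boom on the underside, axes as boom_mid. 6 mm rods 144-170 mm long cross the boom at its mid height at x = -235, -165, -100, 100, 225 mm. Total 0.38-0.75 kg. The balance point differs each time: on the centre line, up to 55 mm either side of mid-boom. Gripped off it, the smooth boom pulls at the wrist; if far off or gripped lightly, it slips round and the heavy end hangs down.
- feed_box: Black plastic box fixed round the boom at x = -165 mm: 56 mm long, 50 wide, top 46 mm above the boom's underside. Sealed; its weight differs a lot from time to time and cannot be seen. Origin at mid-box, level with the boom's underside; axes as boom_mid.
- amp_box: Grey metal amplifier box fixed on top of the boom at x = +162 mm: 72 mm long (98 over its brass connector stubs), 56 wide, 28 high. Sealed; its weight differs a little. Origin at the centre of its underside (the boom's top); axes as boom_mid.
- cradle (a point): Centre of the flat floor of the boom cradle on the mast head: a steel channel 28 mm long, open at both ends, 32 mm wide inside, with a low lip each side (8 mm high, 7 thick). Axes: x along the channel (the boom lies along it, either way round), y across, z up. The floor is 78 mm above the desk, 75 above the mat. The upper 17 mm of a boom in it stays clear of the lips for the fingers.
- mast_head: Mast head that carries the cradle: grey mast stub 42 mm in diameter on a 100 mm round foot, 8 mm thick, bolted to the desk. Origin under the foot, on the mat, 75 mm below the cradle floor; axes as the cradle. The boom stays level on the cradle only if its balance point lies over the channel's 28 mm; otherwise it tips until an end rests on the mat (3 mm thick).
- morse_key: Bystander: Morse key on a 150 x 85 mm plate, 64 mm high. Origin under its centre.
- fist_mic: Bystander: black hand microphone, 95 x 60 x 26 mm. Origin under its centre.
- clamp_cap: Bystander: upper half of the boom clamp, a steel channel 70 x 47 x 28 mm with four bolts, 42 mm high in all. Origin under its centre.
- wrench: Bystander: steel open-ended wrench lying flat. Origin under its centre.
Things that resemble listed ones, but are neither listed nor needed, are in the scene too. Of the things like the mast_head, leave any that is pink; of the rest the larger one is meant.

How it is judged:
By the outcome, as a careful person would: the job done as asked, in the order asked, and still so for the second after the job is handed in, with the robot touching nothing.
It also fails if it takes over 64 s, if anything falls off the work surface, if the arm or the gripper's body presses on something with over 40 N, if the wrist force passes 120 N, or if a joint passes its speed limit or range.

## Working session

There is one attempt and no reset: what is moved stays moved. The work goes in short steps, each a Python script; the robot and the scene stay as the last script left them, time stands still between calls to the robot, and variables do not carry over. Pictures are saved under pics/ and viewed, and the job is handed in when it is done.

```bash
ls; mkdir -p pics; python3 - <<'E'
from station import env, set_gripper, viewer, workorder
import cv2
for n in("side","top"):
    cv2.imwrite(f"pics/{n}0.png",viewer.camera(n))
    p=viewer.camera_params(n);print(n,{k:p[k] for k in p})
s=env.read_state();print(s)
E
```

```text
pics
side {'fx': 444.84896555141796, 'fy': 444.84896555141796, 'cx': 313.6922111137767, 'cy': 194.74928534705202, 'dist': array([0.0403292, 0.       , 0.       , 0.       , 0.       ]), 'pose': array([[-9.48268362e-01,  2.20976273e-01, -2.27939907e-01,
         3.01191403e+02],
       [-3.17387258e-01, -6.76252438e-01,  6.64791674e-01,
         8.55250390e+02],
       [-7.24173126e-03,  7.02746133e-01,  7.11403844e-01,
         9.86725554e+02],
       [ 0.00000000e+00,  0.00000000e+00,  0.00000000e+00,
         1.00000000e+00]])}
top {'fx': 410.570193994731, 'fy': 410.570193994731, 'cx': 314.02660597551875, 'cy': 204.44484494646576, 'dist': array([0.01719701, 0.        , 0.        , 0.        , 0.        ]), 'pose': array([[-1.26251026e-01,  9.66100208e-01, -2.25191176e-01,
         3.35747298e+02],
       [-9.91983132e-01, -1.24209505e-01,  2.32693808e-02,
        -1.02893813e+00],
       [-5.49033091e-03,  2.26323631e-01,  9.74036688e-01,
         1.22723408e+03],
       [ 0.00000000e+00,  0.00000000e+00,  0.00000000e+00,
         1.00000000e+00]])}
{'time_s': 0.1, 'qpos': array([-1.18901500e+00,  4.23781595e-01,  1.63060898e+00, -8.12651743e-08,
        1.08857834e+00, -1.89775771e-02]), 'dq': array([-0.00073693, -0.00187537, -0.00132451, -0.00043274,  0.00091317,
        0.00160924]), 'tau': array([-4.70312079e-04, -5.45617211e+01, -2.74325466e+01,  6.45302469e-02,
        1.88452320e-02, -1.24591810e-05]), 'tool_pos': array([ 243.71504609, -575.10211009,  301.97042874]), 'orientation': array([ 9.79990886e-01,  1.99041177e-01, -1.24180223e-04, -6.76833816e-04]), 'force': array([ 0.05982303, -0.80860801, -0.53363892]), 'wrist_torque': array([-0.05047716,  0.01620667,  0.00372079]), 'width': 87.68388468601982}
```

View pics/side0.png

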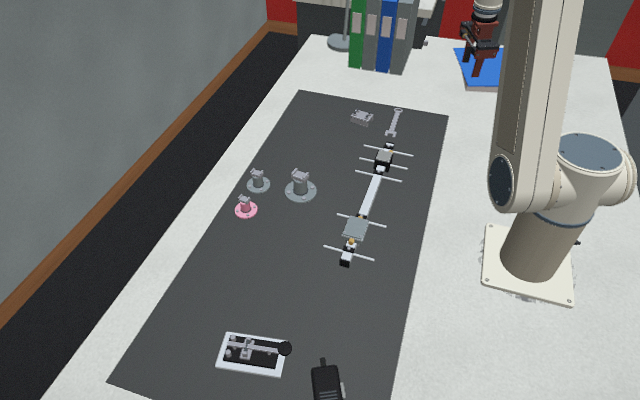

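View pics/top0.png

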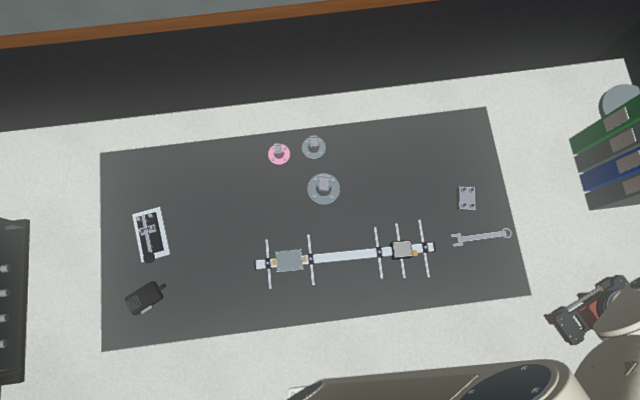

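The top view shows the boom running from (258,265) to (435,246), with the grey amp at (290,260) and the black feed box at (402,249). The target mast head is the larger grey one at (323,188). The pink one at (279,153) and the small grey one at (313,147) are decoys. I'll zoom in to measure.

```bash
cat > h.py <<'E'
import numpy as np, cv2
from station import env, set_gripper, viewer, workorder
def P(n):
    p=viewer.camera_params(n); return p,np.array([[p['fx'],0,p['cx']],[0,p['fy'],p['cy']],[0,0,1.]])
def ray(n,px):
    p,K=P(n); u=cv2.undistortPoints(np.array(px,float).reshape(-1,1,2),K,np.array(p['dist'])).reshape(-1,2)
    d=np.c_[u[:,0],-u[:,1],-np.ones(len(u))]@p['pose'][:3,:3].T
    return p['pose'][:3,3],d
def plane(n,px,z):
    o,d=ray(n,px); return o+d*((z-o[2])/d[:,2])[:,None]
def tri(a,b):
    o1,d1=ray('side',[a]);o2,d2=ray('top',[b]);d1=d1[0]/np.linalg.norm(d1);d2=d2[0]/np.linalg.norm(d2)
    t=np.linalg.lstsq(np.c_[d1,-d2],o2-o1,rcond=None)[0]
    A=o1+t[0]*d1;B=o2+t[1]*d2;return (A+B)/2,np.linalg.norm(A-B)
def proj(n,pts):
    p,K=P(n);T=np.linalg.inv(p['pose']);q=np.atleast_2d(pts)@T[:3,:3].T+T[:3,3];q=q*[1,-1,-1]
    return cv2.projectPoints(q,np.zeros(3),np.zeros(3),K,np.array(p['dist']))[0].reshape(-1,2)
E
python3 - <<'E'
import cv2
t=cv2.imread('pics/top0.png');s=cv2.imread('pics/side0.png')
cv2.imwrite('pics/ta.png',cv2.resize(t[210:300,245:445],None,fx=4,fy=4,interpolation=cv2.INTER_CUBIC))
cv2.imwrite('pics/tm.png',cv2.resize(t[165:210,300:350],None,fx=12,fy=12,interpolation=cv2.INTER_CUBIC))
cv2.imwrite('pics/sa.png',cv2.resize(s[135:275,310:420],None,fx=4,fy=4,interpolation=cv2.INTER_CUBIC))
cv2.imwrite('pics/sm.png',cv2.resize(s[160:208,275:325],None,fx=12,fy=12,interpolation=cv2.INTER_CUBIC))
E
```

```text
(no output)
```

View pics/ta.png

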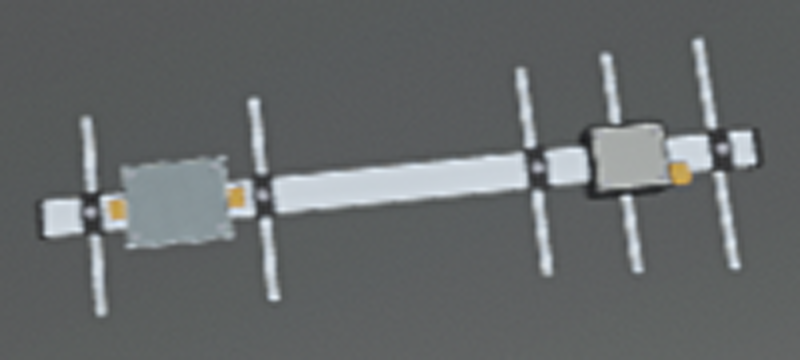

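View pics/tm.png

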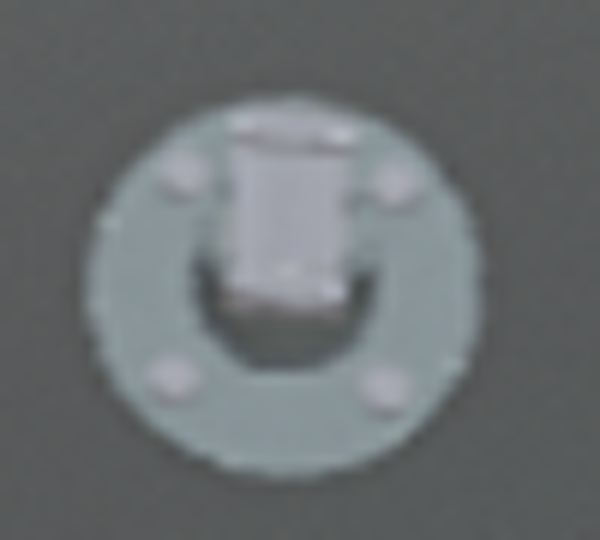

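View pics/sa.png

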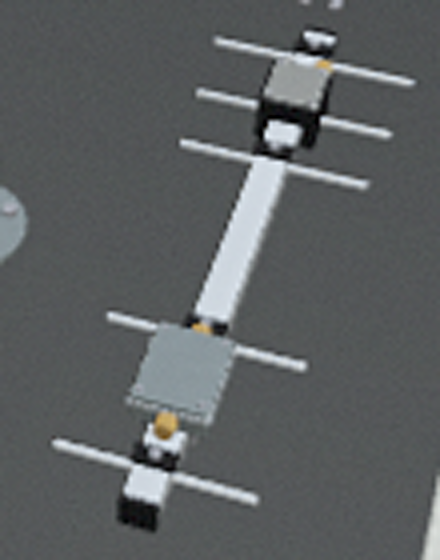

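View pics/sm.png

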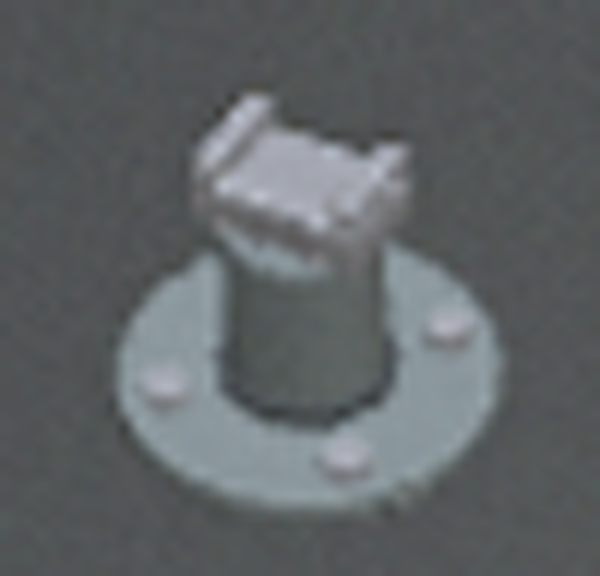

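```bash
python3 - <<'E'
from h import *
np.set_printoptions(precision=1,suppress=True)
def z(p,s,o): return (np.array(p,float)+.5)/s-.5+o
# antenna top clips: x=225,100,-100,-235
t=z([(91,211),(263,196),(538,168),(722,148)],4,[245,210])
w=plane('top',t,30);X=np.array([225,100,-100,-235.])
A=np.c_[X,np.ones(4)];c=np.linalg.lstsq(A,w[:,:2],rcond=None)[0];print('top antenna dir,mid',c,np.linalg.norm(c[0]),np.degrees(np.arctan2(c[0,1],c[0,0])));print(w[:,:2]-A@c)
# boom top-face edges between clips, in top and side, by brightness
for n,o in(('top',(245,210)),):
  im=cv2.imread('pics/top0.png').astype(float).mean(2)
  pts=[]
  for x in range(318,374):
    col=im[245:268,x];i=np.where(col>170)[0]
    wts=np.clip(col-95,0,None);pts.append((x,245+(wts*np.arange(len(col))).sum()/wts.sum()))
  w2=plane('top',pts,28);vx=cv2.fitLine(w2[:,:2].astype(np.float32),cv2.DIST_HUBER,0,.01,.01).ravel();print('boom line',vx,np.degrees(np.arctan2(vx[1],vx[0])))
s=z([(157,455),(277,152)],4,[310,135]);
ws=plane('side',s,30);print('side clip 225,-100:',ws, 'fit',c[1]+225*c[0],c[1]-100*c[0])
# foot by mask
for n,o,sc,off in(('top','tm',12,[300,165]),('side','sm',12,[275,160])):
  im=cv2.imread(f'pics/{n}0.png')[off[1]:,off[0]:][:48,:50]
  bg=np.median(im[:5].reshape(-1,3),0);m=(np.abs(im.astype(int)-bg).max(2)>30).astype(np.uint8)
  m=cv2.morphologyEx(m,cv2.MORPH_CLOSE,np.ones((5,5)))
  c_=max(cv2.findContours(m,0,1)[0],key=cv2.contourArea).reshape(-1,2)+off
  ww=plane(n,c_,11)[:,:2];(cc,r)=cv2.minEnclosingCircle(ww.astype(np.float32));print(n,'foot circle',cc,r)
b=z([(185,172),(395,180),(385,388),(172,377)],12,[300,165]);wb=plane('top',b,14);print('bolts top',wb,wb.mean(0))
sb=z([(163,383),(346,455),(450,326)],12,[275,160]);print('side bolts',plane('side',sb,14))
f=z([(232,150),(348,152),(345,280),(228,285)],12,[300,165]);wf=plane('top',f,78);print('floor top',wf,wf.mean(0))
l=z([(235,130),(352,135)],12,[300,165]);print('lip far top',plane('top',l,86))
l=z([(222,298),(345,292)],12,[300,165]);print('lip near top',plane('top',l,86))
f=z([(212,190),(330,222),(378,165),(283,130)],12,[275,160]);wf=plane('side',f,78);print('floor side',wf,wf.mean(0))
l=z([(200,168),(262,98),(385,190),(405,148)],12,[275,160]);print('lips side',plane('side',l,86))
E
```

```text
top antenna dir,mid [[  0.    1. ]
 [451.8 -99.3]] 1.0035079136131404 88.43558072392617
[[ 0.8 -0.1]
 [-0.9  0.3]
 [-0.6 -0.2]
 [ 0.6  0.1]]
boom line [   0.     1.   450.8 -101.5] 88.425705
side clip 225,-100: [[ 453.   124.5   30. ]
 [ 442.5 -196.5   30. ]] fit [458.  126.4] [ 449.  -199.6]
top foot circle (663.7750854492188, -64.36946105957031) 49.92600631713867
side foot circle (671.6546630859375, -86.53480529785156) 78.5571060180664
bolts top [[696.  -43.1  14. ]
 [687.  -96.2  14. ]
 [632.9 -86.2  14. ]
 [642.6 -32.9  14. ]] [664.6 -64.6  14. ]
side bolts [[692.7 -42.7  14. ]
 [639.1 -32.9  14. ]
 [629.  -85.7  14. ]]
floor top [[681.1 -52.9  78. ]
 [677.  -80.8  78. ]
 [645.1 -75.7  78. ]
 [647.5 -47.5  78. ]] [662.7 -64.2  78. ]
lip far top [[683.6 -53.9  86. ]
 [678.7 -81.8  86. ]]
lip near top [[642.3 -45.4  86. ]
 [640.  -74.8  86. ]]
floor side [[679.6 -51.4  78. ]
 [647.6 -49.6  78. ]
 [643.2 -73.   78. ]
 [670.3 -77.9  78. ]] [660.2 -63.   78. ]
lips side [[681.9 -50.1  86. ]
 [676.2 -79.3  86. ]
 [635.5 -56.7  86. ]
 [635.8 -72.9  86. ]]
```

```bash
cat >> h.py <<'E'
from scipy.spatial.transform import Rotation as R
def ori(yaw_deg,flip=1):
    a=np.radians(yaw_deg); y=flip*np.array([np.sin(a),-np.cos(a),0]); zz=np.array([0,0,-1.]); x=np.cross(y,zz)
    return R.from_matrix(np.c_[x,y,zz]).as_quat()
def st(msg=''):
    s=env.read_state(); print(msg,'t%.1f'%s['time_s'],'p',s['tool_pos'].round(1),'F',s['force'].round(2),'M',s['wrist_torque'].round(3),'w%.1f'%s['width']); return s
def avg(n=6):
    f=[];m=[]
    for _ in range(n):
        env.hold(.05); s=env.read_state(); f.append(s['force']);m.append(s['wrist_torque'])
    print('avg F',np.mean(f,0).round(2),'M',np.mean(m,0).round(4),'std',np.std(m,0).round(4)); return np.mean(f,0),np.mean(m,0)
E
python3 - <<'E'
from h import *
for f in(1,-1): print(f,env.ik([449.5,-100,150],ori(88.4,f)),env.ik([662.5,-64,170],ori(80,f)))
q=[f for f in(1,-1) if env.ik([449.5,-100,150],ori(88.4,f)) is not None]
f=min(q,key=lambda f:abs(env.ik([449.5,-100,150],ori(88.4,f))[5]))
print('flip',f)
env.reach([449.5,-100,150],ori(88.4,f)); st()
avg()
cv2.imwrite('pics/top1.png',viewer.camera('top'));cv2.imwrite('pics/side1.png',viewer.camera('side'))
E
```

```text
1 [-2.44749453e-01  4.46978439e-01  2.07854264e+00 -4.44089210e-16
  6.16071576e-01 -2.16824184e-01] [-1.14184918e-01  6.40065471e-01  1.60839005e+00 -4.44089210e-16
  8.93137137e-01  6.03480071e-02]
-1 None None
flip 1
 t2.0 p [ 449.9 -100.7  150.2] F [-0.68 -0.26 -0.31] M [-0.003 -0.076 -0.005] w88.0
avg F [ 0.08 -0.09 -0.15] M [-0.0566 -0.0651  0.0094] std [0.0222 0.0253 0.0322]
```

```bash
python3 - <<'E'
import cv2,numpy as np
a=cv2.resize(cv2.imread('pics/top1.png')[200:300,250:450],None,fx=4,fy=4);b=cv2.resize(cv2.imread('pics/side1.png')[130:280,290:440],None,fx=4,fy=4)
cv2.imwrite('pics/t1z.png',a);cv2.imwrite('pics/s1z.png',b)
E
```

```text
(no output)
```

View pics/t1z.png

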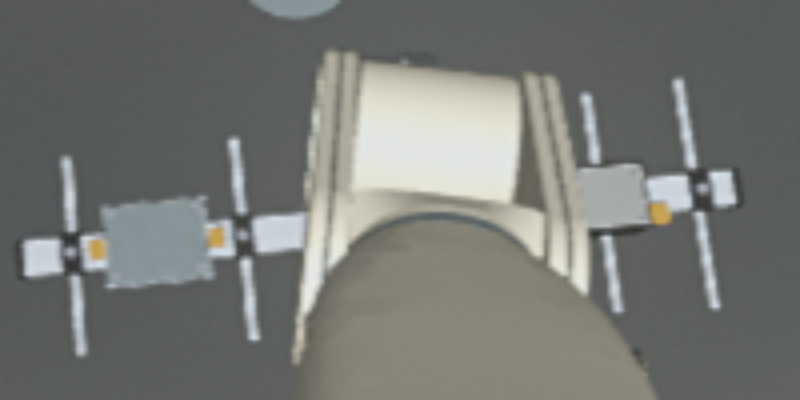

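View pics/s1z.png

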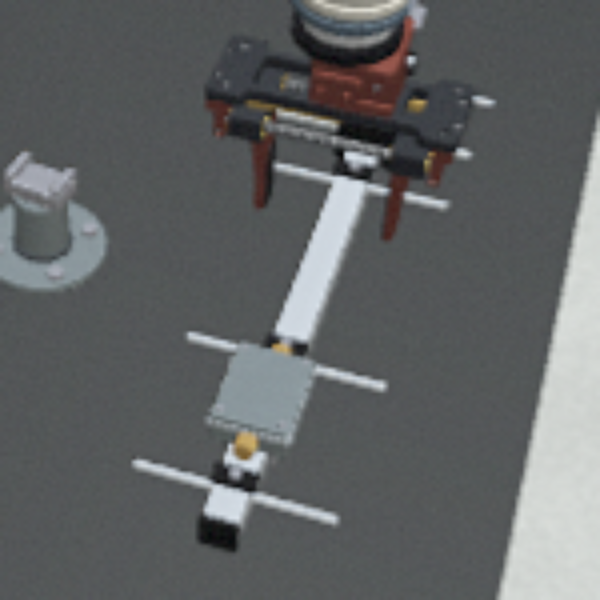

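The fingers straddle the boom: in the side zoom they are at (262,170) and (395,190), either side of the white tube. I'll go down, grip and lift a little.

```bash
python3 - <<'E'
from h import *
print(env.move_l([449.5,-100,94],rate=100,f_stop=15)); st('down')
F0,M0=avg(10)
set_gripper(10); st('grip')
env.move_l([449.5,-100,104],rate=40); F,M=avg(10)
s=st('lift')
dF=F-F0;dM=M-M0;print(dF,dM,'dy offset mm',1000*dM[0]/dF[2])
cv2.imwrite('pics/side2.png',viewer.camera('side'))
cv2.imwrite('pics/s2z.png',cv2.resize(cv2.imread('pics/side2.png')[130:280,290:440],None,fx=4,fy=4))
E
```

```text
False
down t3.2 p [ 449.6 -100.    94.1] F [-0.46 -0.23  0.27] M [-0.002 -0.11   0.008] w87.5
avg F [ 0.13 -0.04  0.04] M [-0.0211 -0.0703  0.0014] std [0.0294 0.04   0.0414]
grip t4.6 p [ 449.4 -100.    94. ] F [-0.18 -0.34  0.36] M [-0.099  0.042  0.028] w25.0
avg F [ 0.03  0.08 -5.  ] M [-0.0398 -0.0791  0.0105] std [0.0298 0.0366 0.0336]
lift t5.5 p [ 449.5 -100.   104. ] F [ 0.14 -0.26 -4.11] M [-0.011 -0.131  0.046] w24.7
[-0.10135577  0.11708886 -5.04766754] [-0.01867465 -0.00879975  0.00913651] dy offset mm 3.6996601777893052
```

View pics/s2z.png

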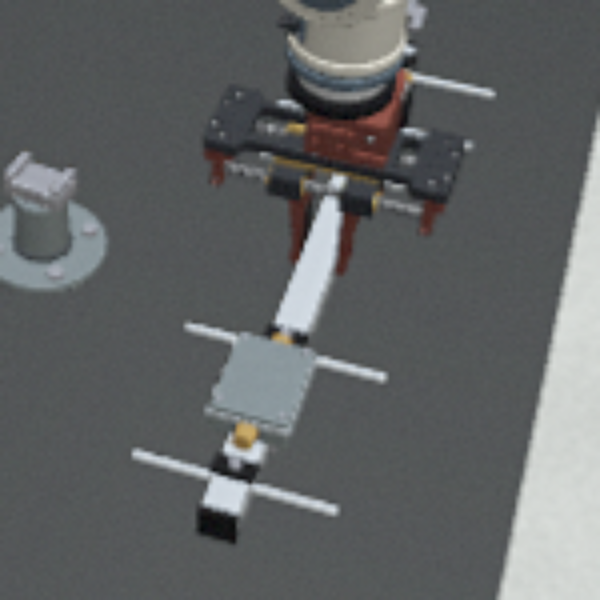

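The amp end rose with the lift: the +225 rod's end moved from (338,520) to (338,510). The wrist moment is small. I'll lift higher and average for longer to check for level.

```bash
python3 - <<'E'
from h import *
env.move_l([449.5,-100,154],rate=80); env.hold(.2);F,M=avg(30)
s=st('lift')
M0=np.array([-.035,-.07,.004])
print('dy',1000*(M-M0)[0]/F[2])
for n in('side','top'): cv2.imwrite(f'pics/{n}3.png',viewer.camera(n))
cv2.imwrite('pics/s3z.png',cv2.resize(cv2.imread('pics/side3.png')[110:280,290:440],None,fx=3.5,fy=3.5))
cv2.imwrite('pics/t3z.png',cv2.resize(cv2.imread('pics/top3.png')[200:300,240:440],None,fx=4,fy=4))
E
```

```text
avg F [-0.03  0.1  -5.14] M [-0.0281 -0.0778 -0.0019] std [0.0298 0.034  0.033 ]
lift t8.1 p [ 449.5 -100.   154. ] F [-0.54  0.03 -5.3 ] M [ 0.008 -0.119 -0.001] w24.8
dy -1.338240601898726
```

View pics/s3z.png

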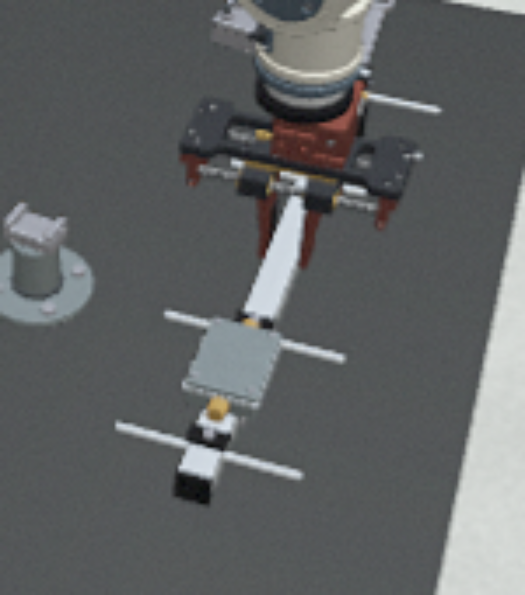

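View pics/t3z.png

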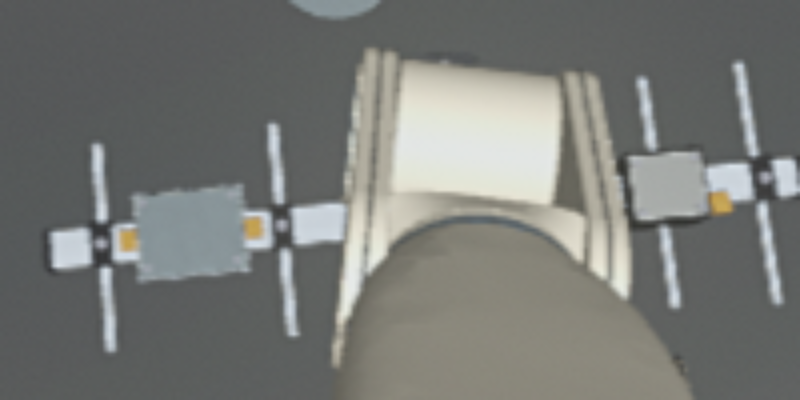

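```bash
python3 - <<'E'
from h import *
np.set_printoptions(precision=1,suppress=True)
def z(p,s,o): return (np.array(p,float)+.5)/s-.5+o
S=lambda p:z(p,3.5,[290,110]); T=lambda p:z(p,4,[240,200])
for n,a,b in(('+225 clip',(210,437),(101,243)),('+225 near end',(300,476),(110,350)),('+225 far end',(118,426),(97,147)),('-235 near end',(438,109),(777,303)),('100 near',(343,358),(292,333)),('100 far',(167,314),(272,126))):
    p,e=tri(S(a),T(b));print(n,p,'gap',e)
E
```

```text
+225 clip [456.2 126.   90. ] gap 5.354792261289026
+225 near end [385.1 128.9  74.8] gap 3.5524901793804937
+225 far end [527.1 124.   73.6] gap 2.6691475819887263
-235 near end [ 359.6 -330.9   76.7] gap 1.7153633392555574
100 near [380.    3.2  75.1] gap 4.838590618440177
100 far [525.5  -0.9  74.4] gap 3.872078045912537
```

Level is confirmed: the +225 rod ends triangulate to z ≈ 74.2, the −235 end to 76.7, and 75.5 is expected. The moment puts the balance within about 2 mm of this grip. Before trusting that, I'll do a second trial 25 mm off, low over the mat, to validate the moment reading.

```bash
python3 - <<'E'
from h import *
env.move_l([449.5,-100,97],rate=100); env.move_l([449.5,-100,94],rate=20,f_stop=8); st('on mat')
set_gripper(60); F0,M0=avg(30)
d=R.from_euler('z',88.4,degrees=True).apply([1,0,0])
p=np.array([449.5,-100,94])+25*d
env.move_l(p,rate=100); set_gripper(10)
env.move_l(p+[0,0,10],rate=40); env.hold(.2);F,M=avg(30);st()
print('balance from +25 grip:',1000*(M-M0)[0]/(F-F0)[2], M-M0)
cv2.imwrite('pics/side4.png',viewer.camera('side'))
E
```

```text
on mat t9.2 p [ 449.7 -100.1   94.3] F [-0.28 -1.06 -4.3 ] M [-0.026 -0.038  0.052] w24.5
avg F [ 0.04 -0.03 -0.04] M [-0.021  -0.0795 -0.0042] std [0.0302 0.0239 0.0271]
avg F [-0.1   0.08 -5.06] M [ 0.0974 -0.0776 -0.0079] std [0.0302 0.0321 0.0312]
 t14.5 p [450.2 -75.  104. ] F [-0.81 -0.4  -5.09] M [ 0.148 -0.048  0.074] w24.6
balance from +25 grip: -23.60809348142295 [ 0.11842516  0.00188353 -0.003733  ]
```

```bash
python3 - <<'E'
from h import *
np.set_printoptions(precision=1,suppress=True)
def z(p,s,o): return (np.array(p,float)+.5)/s-.5+o
S=lambda p:z(p,12,[275,160]); T=lambda p:z(p,12,[300,165])
for a,b in(((163,383),(185,172)),((346,455),(172,377)),((450,326),(385,388))): print('bolt',*tri(S(a),T(b)))
for a,b in(((212,190),(232,150)),((330,222),(228,285)),((378,165),(345,280)),((283,130),(348,152))): print('floor',*tri(S(a),T(b)))
for a,b in(((257,175),(278,145)),((245,206),(313,139))): print('decoy tops',*tri(a,b))
env.move_l([*(np.array([449.5,-100])+25*np.array([.028,1])),94],rate=40,f_stop=6)
set_gripper(60)
d=R.from_euler('z',88.4,degrees=True).apply([1,0,0]);p=np.array([449.5,-100,94])+1.4*d
env.move_l(p,rate=80);set_gripper(10);env.move_l(p+[0,0,120],rate=120);env.hold(.2);F,M=avg(20);st()
print('bal',1000*(M[0]+.021)/F[2])
for n in('side','top'): cv2.imwrite(f'pics/{n}5.png',viewer.camera(n))
E
```

```text
bolt [694.5 -43.2  13.7] 3.1408919331883727
bolt [640.9 -33.1  14. ] 3.384128949367046
bolt [631.1 -86.4  13.5] 3.7147290070244674
floor [680.9 -53.   76.5] 1.2511260188766147
floor [646.9 -47.5  80.1] 0.08917390148762906
floor [645.  -76.   75.2] 1.5889417901939942
floor [674.7 -81.3  75.3] 6.0568712953393575
decoy tops [753.3  49.7 153.3] 21.95175987188991
decoy tops [ 873.5  -60.4 -124.8] 17.145911092363175
avg F [-0.1 -0.  -5.3] M [-0.  -0.1  0. ] std [0. 0. 0.]
 t19.1 p [449.6 -98.6 214. ] F [-0.2 -0.8 -4.9] M [ 0.  -0.1 -0. ] w24.6
bal 1.6225708871014817
```

```bash
python3 - <<'E'
from h import *
np.set_printoptions(precision=1,suppress=True)
print('pink',*tri((244,199),(278,146)),'grey',*tri((257,174),(313,138)))
q=ori(79.5)
env.move_l([662.8,-64.8,205],rot=q,rate=120);env.hold(.3);st()
for n in('side','top'): cv2.imwrite(f'pics/{n}6.png',viewer.camera(n))
cv2.imwrite('pics/s6z.png',cv2.resize(cv2.imread('pics/side6.png')[100:260,220:400],None,fx=3.5,fy=3.5))
cv2.imwrite('pics/t6z.png',cv2.resize(cv2.imread('pics/top6.png')[130:270,220:420],None,fx=4,fy=4))
E
```

```text
pink [798.4  55.9  46.4] 11.49228606621175 grey [806.5 -53.2  50. ] 16.285066750736014
 t21.4 p [662.7 -64.9 205.1] F [ 0.5  0.1 -5.8] M [-0.  0. -0.] w24.5
```

View pics/s6z.png

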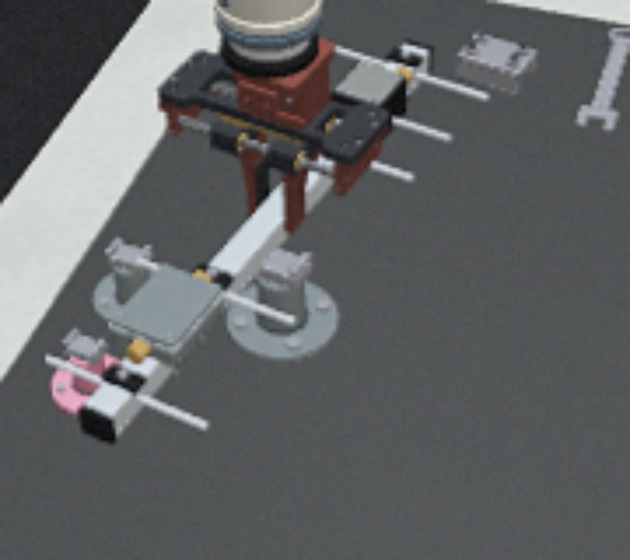

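View pics/t6z.png

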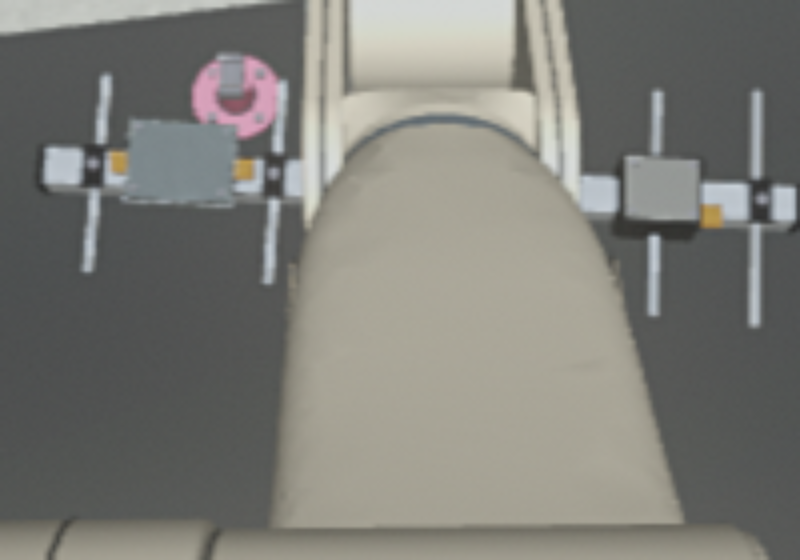

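The boom hangs level over the mast head at about (285,270) in the side zoom, and both decoys are clear of the rods. I'll lower it slowly with a force stop.

```bash
python3 - <<'E'
from h import *
np.set_printoptions(precision=1,suppress=True)
def z(p,s,o): return (np.array(p,float)+.5)/s-.5+o
S=lambda p:z(p,3.5,[220,100]); T=lambda p:z(p,4,[220,130])
for n,a,b in(('+225 clip',(125,375),(93,163)),('+225 near end',(207,427),(88,270)),('-235 near end',(487,97),(755,325)),('100 near',(293,320),(268,281))):
    print(n,*tri(S(a),T(b)))
env.move_l([662.8,-64.8,174],rate=80);env.hold(.2);st('above')
print(env.move_l([662.8,-64.8,166],rate=15,f_stop=4));env.hold(.2);avg(10);st('contact')
for n in('side','top'): cv2.imwrite(f'pics/{n}7.png',viewer.camera(n))
cv2.imwrite('pics/s7z.png',cv2.resize(cv2.imread('pics/side7.png')[120:230,240:370],None,fx=5,fy=5))
E
```

```text
+225 clip [704.5 155.5 143.4] 5.473065787396167
+225 near end [634.7 168.7 123.7] 4.677766992931952
-235 near end [ 538.  -281.5  125.2] 3.1931343968765016
100 near [610.7  45.9 125.8] 4.2451776989398535
above t22.2 p [663.1 -64.9 174.5] F [ 1.1  0.8 -4.7] M [ 0. -0. -0.] w24.7
True
avg F [0.1 0.2 5.9] M [-0. -0.  0.] std [0. 0. 0.]
contact t23.4 p [662.9 -64.8 168.9] F [-0.1  0.4  6.4] M [-0.1 -0.   0.1] w24.6
```

View pics/s7z.png

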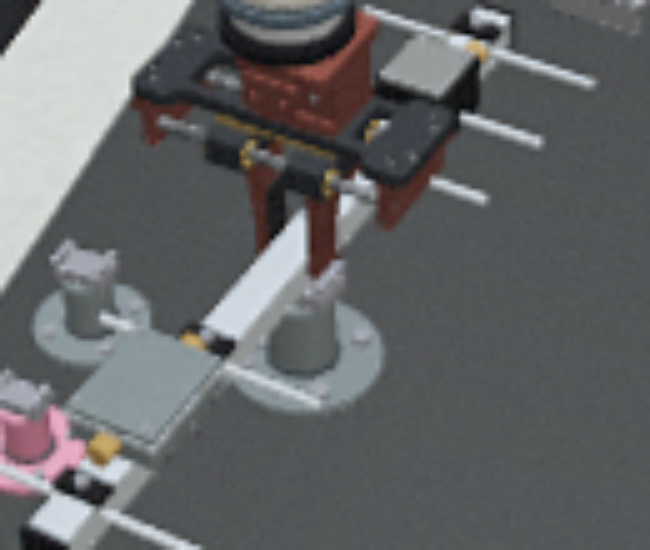

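Contact came at TCP z 168.9, against 169 predicted for the boom flat on the floor; resting on a lip would have read about 177. The side zoom shows the boom in the channel at about (320,280). I'll let go.

```bash
python3 - <<'E'
from h import *
set_gripper(32);st('open');env.hold(.4);set_gripper(60);env.hold(.3);st()
env.move_l([662.8,-64.8,290],rate=100);env.reach([480,-330,330],ori(79.5));env.hold(.8);st()
for n in('side','top'): cv2.imwrite(f'pics/{n}8.png',viewer.camera(n))
cv2.imwrite('pics/s8z.png',cv2.resize(cv2.imread('pics/side8.png')[100:260,220:400],None,fx=3.5,fy=3.5))
cv2.imwrite('pics/t8z.png',cv2.resize(cv2.imread('pics/top8.png')[130:270,220:420],None,fx=4,fy=4))
E
```

```text
open t23.8 p [661.6 -64.6 167.2] F [-0.55 -0.12 -0.01] M [ 0.007 -0.072 -0.03 ] w32.0
 t25.1 p [661.7 -64.7 167.4] F [ 0.2   0.61 -1.47] M [-0.054 -0.095 -0.001] w60.0
 t28.6 p [ 480.  -330.1  330. ] F [-0.32 -0.53 -0.34] M [-0.018 -0.095  0.044] w59.8
```

View pics/s8z.png

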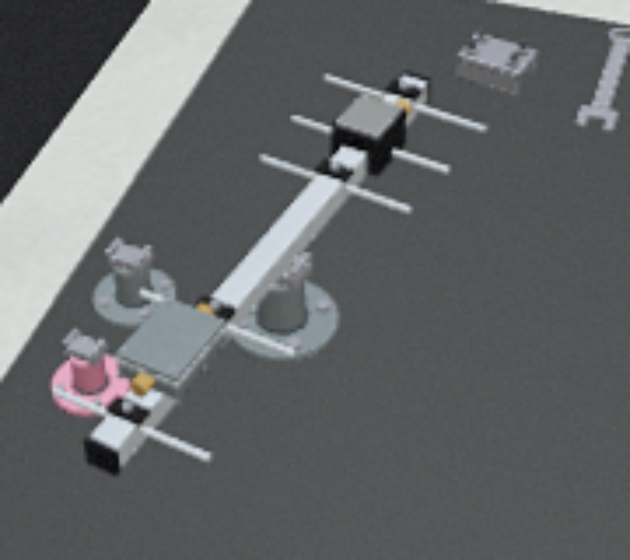

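View pics/t8z.png

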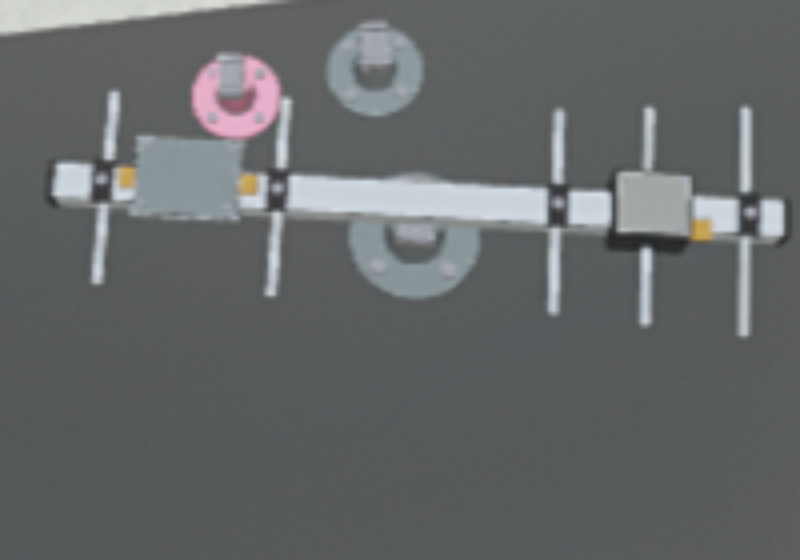

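```bash
python3 - <<'E'
from h import *
np.set_printoptions(precision=1,suppress=True)
def z(p,s,o): return (np.array(p,float)+.5)/s-.5+o
S=lambda p:z(p,3.5,[220,100]); T=lambda p:z(p,4,[220,130])
for n,a,b in(('+225 near',(210,457),(97,282)),('+225 far',(55,390),(114,93)),('-235 near',(485,127),(743,334)),('-235 far',(326,76),(745,108)),('100 near',(294,352),(270,294)),('-100 near',(410,209),(553,313)),('-100 far',(262,156),(559,110))):
    print(n,*tri(S(a),T(b)))
env.hold(1)
a=cv2.imread('pics/top8.png');b=viewer.camera('top');d=np.abs(a.astype(int)-b).max(2)[130:240,220:430];print('change',d.max(),(d>40).sum());st()
c=np.abs(cv2.imread('pics/top0.png').astype(int)-b).max(2)
for n,(x,y) in dict(key=(150,235),mic=(145,297),cap=(467,197),wrench=(482,237)).items(): print(n,(c[y-25:y+25,x-25:x+25]>40).sum())
E
```

```text
+225 near [634.6 168.4  89.2] 4.477161254523166
+225 far [774.6 143.3  90.3] 4.50708803422228
-235 near [ 538.1 -280.5   91.9] 4.644995649372864
-235 far [ 704.  -311.7   91.1] 4.257426896934394
100 near [610.1  47.   90.9] 3.784125378115133
-100 near [ 571.4 -150.4   89.5] 3.1996847100267676
-100 far [ 720.  -177.3   91.6] 3.7206540483655686
change 5 0
 t29.7 p [ 480. -330.  330.] F [ 0.8  0.2 -0.3] M [-0.  -0.1 -0.1] w59.9
key 0
mic 0
cap 1375
wrench 2067
```

Every rod end is at z 89–92, with 90.5 expected, so the antenna is level. The cap and wrench differences are probably the parked arm covering them in the top view, so I'll check those in the side view.

```bash
python3 - <<'E'
from h import *
b=viewer.camera('side');c=np.abs(cv2.imread('pics/side0.png').astype(int)-b).max(2)
for n,(x,y) in dict(cap=(361,117),wrench=(394,122)).items(): print(n,(c[y-16:y+16,x-13:x+13]>40).sum())
workorder.sign_off()
E
```

```text
cap 1
wrench 0
the job is handed in; nothing more can be done
```

The antenna is resting level on the mast head's cradle at its balance point, released, with the robot clear of it. I handed the job in at about 30 s of the 64 s allowed.

**Balance point:** I gripped at mid-boom and it came up level, with a wrist moment near zero. To check that reading, I made a second low lift 25 mm towards the amplifier. It put the balance 23.6 mm back, so both trials agreed on about 1.4 mm from the first grip. I regripped there, and that lift read a further 1.6 mm, within the noise and well inside the cradle's ±14 mm.

**Placing:** I turned the boom to the channel's direction over the larger grey mast head and lowered it with a force stop. It touched at TCP height 168.9 mm, against 169 mm expected for the boom flat on the cradle floor, and then I let go.

**Last checks:**
- **Level:** the seven rod ends I measured were at 89–92 mm, with 90.5 mm expected.
- **Still:** two top pictures over 1 s apart showed no movement.
- **Other things:** the Morse key and microphone are unchanged in the top view. The clamp cap and wrench failed that check because the parked arm seemed to cover them there, but in the side view they are unchanged.
- **Cameras:** the two views disagreed by about 3–5 mm on the same points. I used both together, and the gripped boom and the contact height bore that out.

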